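Balance the weighing pan on the scale's domed load button

TASK

Unhook the steel weighing pan from the two-pronged hook rack (lift its handle bar past the upturned tips before drawing it away) and set it gently on the rubber dome of the bench scale so that it balances there level and at rest, touching only the dome, when you let go. Do not force it against the hooks, and leave the jar, the tape, the bin and the carton where they are.

Things in the scene. Friction and masses are not known exactly. Their poses are not given: they have to be found in the camera images.
- pan_grip (a point): Centre of the black grip on the weighing pan's handle bar: a block 14 mm wide (x), 52 mm long (y), 16 mm high, at the middle of the bar, right above the pan's centre and 105 mm above its underside. y runs along the bar, z up the pan's axis.
- pan_foot (a point): Centre of the weighing pan's flat underside, 105 mm below pan_grip along the pan's z.
- hook (a point): Midway between the two hooks of the rack, on top of their 20 mm long level bottoms, 180 mm above the table. The pan's bar starts lying across them, its centreline 4 mm above this point. In front (-x) the hooks turn up to tips 34 mm above this point and 24 mm ahead of it. The open side, for drawing the pan away, is -x. Lifted over 75 mm, the pan would hit the hooks from below.
- dome_top (a point): Highest point of the scale's light grey rubber dome, 75 mm above the table. The dome is a spherical cap of 75 mm radius, 90 mm across, standing 15 mm above the housing. The pan sits level when its centre is right over this point, and tilts about 1 degree for each 1 mm off-centre, down on the overhanging side.
- pan: Shallow round steel pan, 158 mm across the rim, underside flat, 150 mm across, rim 18 mm high, 0.3 to 0.55 kg, centre of mass on its axis about 14 mm above the underside. A stiff 8 mm wire handle stands over it: legs at y = -75 and +75 mm, joined by a straight level bar along y, centreline 105 mm above the underside. Origin at the underside's centre, z up.
- rack: Fixed hook rack, origin on the table right below hook, same axes. Two 8 mm steel rods 100 mm apart (y = -50 and +50 mm, inside the pan's handle legs) run level from two upright 14 mm posts that stand 102 mm behind (+x), rod tops 200 mm above the table, dip 20 mm into the hook bottoms and turn up to tips 214 mm above the table, the highest part.
- scale: Fixed off-white bench scale, housing 190 (x) by 180 (y) by 60 mm high, with a rubber dome in the middle of its top; origin on the table right below dome_top.
- jar: Bystander: closed grey jar, 56 mm across, 75 mm high, between rack and scale; origin at its underside.
- tape: Bystander: roll of paper tape lying flat, 90 mm across, 48 mm high, near the robot; origin at its underside.
- bin: Bystander: blue bin of bolts, 100 x 140 x 75 mm high, at the far side; origin at its underside.
- carton: Bystander: cardboard carton, 90 x 130 x 80 mm high, at the far side; origin at its underside.
Mind the look-alikes: they are no part of the job. Leave any green or purple look-alike of the pan alone. Leave any orange or red look-alike of the rack alone.

How it is judged:
By the outcome, as a careful person would: the job done as asked, in the order asked, and still so for the second after the job is handed in, with the robot touching nothing.
It also fails if it takes over 56 s, if anything falls off the work surface, if the arm or the gripper's body presses on something with over 40 N, if the wrist force passes 120 N, or if a joint passes its speed limit or range.

ROBOT

A 6-joint arm with a two-finger parallel gripper is mounted at the origin on the work surface. World frame = base frame: x ahead of the robot, y to its left, z up, the work surface at z = 0. Lengths are in mm, angles in rad, forces in N, time in s.
With the tool pointing down it reaches from about 400 to 825 mm from the base axis. Payload 7 kg.
Tool frame: the origin (TCP) lies at the very end of the fingers, on their centre line; the grasp point (between the pads) lies 19 mm behind it; z points along the fingers, y is the line along which they close (so a half turn about z gives the same grasp; the last joint's range is limited). The gripper opens to 88 mm and grips with 3 to 60 N. Pads are 19 mm wide; open, the fingers measure 130 mm over their backs; the gripper's body (78 mm by 193 mm) begins 47 mm behind the grasp point.
Start: joints at [1.581, 0.359, 0.012, 0, -1.224, -0.288], TCP at [185.122, 649.096, 226.561] pointing down, gripper open.
Joint ranges: [-3.07, 3.07], [-1.43, 2.12], [-1.02, 1.25], [-3.03, 1.67], [-3.05, -0], [-3.03, 3.03]. Speed limits (rad/s): [2.39, 2.39, 3.01, 3.14, 3.14, 3.14].

INTERFACE

Orientations are given as a unit quaternion [x, y, z, w].
In Python, from plant import bot gives the robot as it stands. Calls block until the motion is done:
- bot.move_ptp(position, orientation): joint-space move of the TCP to a pose.
- bot.line_to(position, velocity=150, ori=None): straight line of the TCP; ori=None keeps the orientation; velocity is the mean speed in mm/s.
- bot.move_joints(angles): joint-space move.
- bot.move_gripper(opening, force=None): finger opening in mm; force is the grip in N (None keeps the last); returns when the fingers have stopped.
- bot.pause(seconds).
- bot.solve_ik(position, orientation): joint angles nearest the present ones, or None.
- bot.read_state(): the state.
- bot.camera(name): name is "side" or "top"; returns the picture (400x640x3 uint8, red, green, blue); there is no depth.
- bot.get_calibration(name): a dict with "fx", "fy", "cx", "cy" (pixels), "view" (4x4, takes a point from world to camera coordinates). Camera axes: x right, y up, looking along -z (the intrinsics and any distortion apply to the point x, -y, -z); pixel columns grow to the right and rows downward; lengths in mm; the calibration is good to about 2 mm. A picture is of the moment at which its call begins. get_calibration takes no time and is no camera call.
A pose or a line that the arm cannot do raises bot.Unreachable and nothing moves.
- bot.close_job(): hands the job in; it is judged then, once.
The state is a dict: "t": time; "joint_pos": joint angles; "qvel": joint speeds; "tau": joint torques, N m; "tcp_pos": TCP position; "eef_rot": TCP orientation; "contact_force": force on the tool from outside, world axes, zero at the start; "moment": the same for the moment, N m; "width": finger opening in mm; "finger_force": force on a finger pad.
Only numpy, scipy, OpenCV 4.12 (cv2) and the standard library are available. Lean on these libraries where they do the work, as an engineer would, in place of code of your own. Each camera call takes 0.05 s, during which the arm holds its last target. There are 200 camera calls.

## Working session

There is one attempt and no reset: what is moved stays moved. The work goes in short steps, each a Python script; the robot and the scene stay as the last script left them, time stands still between calls to the robot, and variables do not carry over. Pictures are saved under pics/ and viewed, at most 10 in all, crops included, and the job is handed in when it is done.

```bash
ls; mkdir -p pics
python3 - <<'E'
from plant import bot
import cv2,numpy as np
for n in("side","top"):
    im=bot.camera(n); cv2.imwrite(f"pics/{n}0.png",im[:,:,::-1])
    c=bot.get_calibration(n); print(n,{k:(np.round(v,4).tolist()) for k,v in c.items()})
s=bot.read_state();print(s)
E
```

```text
pics
side {'fx': 399.1155, 'fy': 399.1155, 'cx': 322.3381, 'cy': 201.8098, 'view': [[-0.7734, -0.6339, -0.005, 323.0534], [0.2866, -0.3567, 0.8892, -308.2047], [-0.5654, 0.6863, 0.4576, -675.1495], [0.0, 0.0, 0.0, 1.0]]}
top {'fx': 404.6005, 'fy': 404.6005, 'cx': 313.2732, 'cy': 201.9388, 'view': [[-0.0056, -0.9999, 0.0135, -104.6271], [0.9821, -0.003, 0.1883, -505.8341], [-0.1883, 0.0143, 0.982, -1279.8121], [0.0, 0.0, 0.0, 1.0]]}
{'t': 0.1, 'joint_pos': array([ 1.58110152e+00,  3.59295512e-01,  1.11433562e-02, -2.97103701e-04,
       -1.22409137e+00, -2.88086265e-01]), 'qvel': array([ 8.27639729e-05,  6.22799211e-04,  3.42164666e-03, -3.13423543e-04,
       -5.58193736e-04, -8.43247145e-04]), 'tau': array([-1.32570232e-03, -5.84166098e+01,  2.93749076e+01,  7.01548263e+00,
        1.01277253e-02, -4.92106869e-05]), 'tcp_pos': array([185.0194027 , 648.69220152, 225.72810649]), 'eef_rot': array([ 9.90362932e-01, -1.38494475e-01, -3.05664055e-05,  7.36323614e-04]), 'contact_force': array([-0.77815776, -0.34805729,  0.12939675]), 'moment': array([-0.03782771, -0.00154242,  0.0050566 ]), 'finger_force': 0.0, 'width': 87.82728423012799}
```

View pics/side0.png

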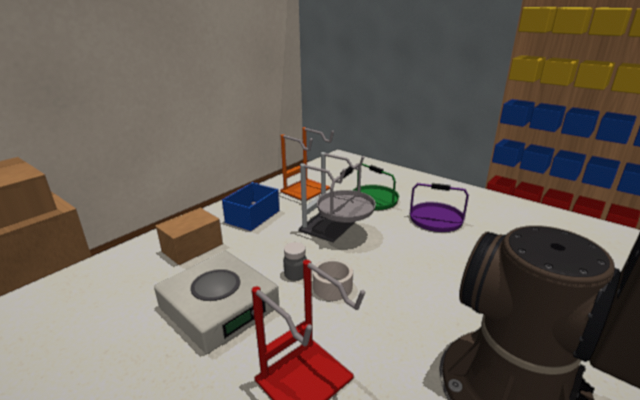

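View pics/top0.png

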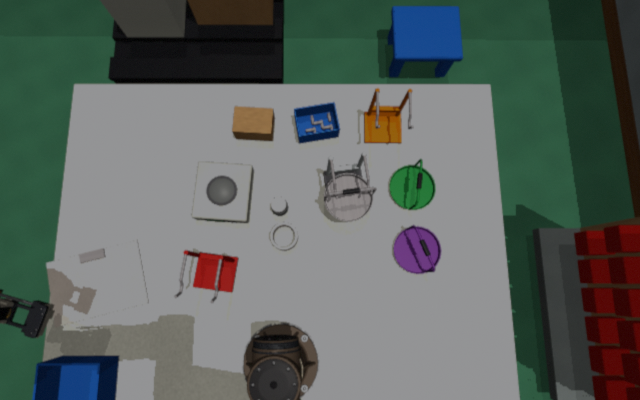

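The top view shows the steel pan at (348,193) with its black grip at (350,191), hanging on the grey rack. The look-alikes are the green pan at (412,187), the purple pan at (417,250), the orange rack at (383,125) and the red rack at (215,272). The dome is at (222,190). In the side view the steel pan is at (346,206), its grip at (347,173) and the dome at (216,285). I choose the steel pan on the grey rack and check it in a close crop.

```bash
cat > h.py <<'E'
import numpy as np, cv2
from plant import bot
def cal(n):
    c=bot.get_calibration(n); return c,np.array(c["view"])
def ray(n,p):
    c,V=cal(n); R=V[:3,:3]; o=-R.T@V[:3,3]
    d=R.T@np.array([(p[0]-c["cx"])/c["fx"],-(p[1]-c["cy"])/c["fy"],-1.]); return o,d/np.linalg.norm(d)
def plane(n,p,z):
    o,d=ray(n,p); return o+d*(z-o[2])/d[2]
def tri(pt,ps):
    (a,u),(b,v)=ray("top",pt),ray("side",ps)
    s=np.linalg.lstsq(np.c_[u,-v],b-a,rcond=None)[0]
    P,Q=a+s[0]*u,b+s[1]*v; return (P+Q)/2,np.linalg.norm(P-Q)
def proj(n,P):
    c,V=cal(n); q=V[:3,:3]@np.asarray(P,float)+V[:3,3]; return np.array([c["cx"]+c["fx"]*q[0]/-q[2],c["cy"]+c["fy"]*q[1]/q[2]])
def dark(im,roi,th=40,top=1):
    x,y,w,h=roi; m=(im[y:y+h,x:x+w].max(2)<th).astype(np.uint8)
    n,l,s,c=cv2.connectedComponentsWithStats(m)
    return [(c[i]+[x,y],s[i,4]) for i in range(1,n) if s[i,4]>5], m
E
python3 - <<'E'
from h import *
I={n:cv2.imread(f"pics/{n}0.png") for n in("top","side")}
for n,r in(("top",(330,180,35,25)),("side",(335,160,30,30))):
    print(n,[(np.round(a,1),b) for a,b in dark(I[n],r)[0]])
# dome: grey darker than housing
for n,r in(("top",(196,165,55,53)),("side",(185,262,62,45))):
    x,y,w,h=r;g=I[n][y:y+h,x:x+w].max(2)
    m=(g<135).astype(np.uint8);k,l,s,c=cv2.connectedComponentsWithStats(m)
    i=1+s[1:,4].argmax();ct=max(cv2.findContours((l==i).astype(np.uint8),0,1)[0],key=len)
    print(n,c[i]+[x,y],s[i],cv2.fitEllipse(ct), g[::8,w//2])
a=cv2.resize(I["top"][140:225,300:400],None,fx=5,fy=5,interpolation=2)
b=cv2.resize(I["side"][130:250,290:390],None,fx=4,fy=4,interpolation=2)
o=np.zeros((480,800,3),np.uint8);o[:425,:400]=a[:, :400];o[:,400:]=b
cv2.imwrite("pics/c1.png",o)
E
```

```text
top [(array([350.9, 191.2]), np.int32(43))]
side [(array([348., 171.]), np.int32(40))]
top [221.33206107 190.1692112 ] [ 10  10  32  32 786] ((25.33875846862793, 25.165904998779297), (30.2025146484375, 31.336320877075195), 57.741519927978516) [149 150  85 105  97 118 149]
side [215.01284109 284.79454254] [   5    7   51   32 1246] ((30.030445098876953, 22.766931533813477), (29.92865562438965, 50.6015739440918), 76.99608612060547) [173  86  97 111 115 177]
```

View pics/c1.png

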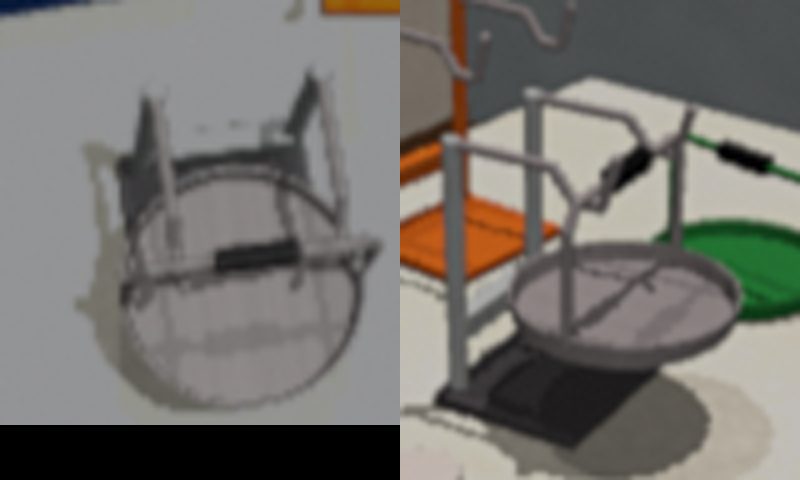

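The crop confirms it: a steel pan on the grey rack, black grip at top (351,191) and side (348,171), clear of the green pan. Next I compute the positions and the yaw.

Run:
```python
from h import *
I={n:cv2.imread(f"pics/{n}0.png") for n in("top","side")}
print("grip",tri((350.9,191.2),(348,171)))
for n,r in(("top",(330,180,35,25)),("side",(335,160,30,30))):
    m=dark(I[n],r,50)[1];print(n,cv2.minAreaRect(np.argwhere(m)[:,::-1].astype(np.float32)))
    p=np.argwhere(m)[:,::-1]+[r[0],r[1]]; c=p.mean(0); u=np.linalg.svd(p-c,full_matrices=0)[2][0]
    A,B=plane(n,c-8*u,184),plane(n,c+8*u,184); d=A-B; d*=np.sign(d[1]); print(" mean at184",plane(n,c,184),"yaw",np.degrees(np.arctan2(-d[0],d[1])))
A,B=plane("top",(326,198),184),plane("top",(373.5,190.5),184);print("bar ends",A,B,np.linalg.norm(A-B))
print("dome top@60",plane("top",(221.34,190.17),60),"side",[plane("side",(215.03,284.77),z) for z in (60,67)],tri((221.34,190.17),(215.03,284.77)))
# housing outline in top
g=I["top"]; 
for nm,p in dict(jar=(279,205),tape=(284,236),redtip=(180,295),redtip2=(215,298),redpost=(187,252)).items(): print(nm,plane("top",p,{"jar":75,"tape":48}.get(nm,205)).round())
```

```text
grip (array([ 510.37583187, -217.04239596,  184.53430354]), np.float64(2.3455050203384467))
top ((20.85548973083496, 11.060693740844727), (4.181572914123535, 16.11806297302246), 81.25383758544922)
 mean at184 [ 512.02562236 -216.41473509  184.        ] yaw 7.839720721684942
side ((12.500001907348633, 11.500000953674316), (4.242640495300293, 11.31370735168457), 45.0)
 mean at184 [ 510.28237006 -218.51393583  184.        ] yaw 16.469769787905104
bar ends [ 491.17168845 -142.45839921  184.        ] [ 513.45386164 -283.65459429  184.        ] 142.94355790423995
dome top@60 [543.23660521 193.18035602  60.        ] side [array([540.59064722, 196.68319477,  60.        ]), array([532.79604743, 201.5066055 ,  67.        ])] (array([544.2199807 , 194.14122593,  56.4940188 ]), np.float64(0.5428947536592262))
jar [491.   4.  75.]
tape [394. -12.  48.]
redtip [215. 264. 205.]
redtip2 [207. 168. 205.]
redpost [333. 251. 205.]
```

```bash
cat >> h.py <<'E'
from scipy.spatial.transform import Rotation as Ro
def down(deg):  # tool y along world direction deg, z down
    a=np.radians(deg); y=np.array([np.cos(a),np.sin(a),0]); z=np.array([0,0,-1.])
    return Ro.from_matrix(np.c_[np.cross(y,z),y,z]).as_quat()
def st():
    s=bot.read_state(); print("t%.2f"%s["t"],s["tcp_pos"].round(1),"F",s["contact_force"].round(1),"M",s["moment"].round(3),"w%.1f ff%.1f"%(s["width"],s["finger_force"])); return s
def snap(n,f):
    im=bot.camera(n)[:,:,::-1].copy(); cv2.imwrite(f"pics/{f}.png",im); return im
E
python3 - <<'E'
from h import *
for a in(9,189):
  for p in([511,-217,290],[511,-217,165],[372,-239,219],[543,193,300],[543,193,161]):
    q=bot.solve_ik(p,down(a)); print(a,p,None if q is None else np.round(q,2))
for b in (40,70,100,130,160,9-180): print(b,bot.solve_ik([543,193,161],down(b)))
E
```

```text
9 [511, -217, 290] [-0.05  0.13 -0.15  0.   -1.29 -2.94]
9 [511, -217, 165] [-0.05  0.21 -0.34  0.   -1.02 -2.94]
9 [372, -239, 219] [-0.12 -0.03 -0.48  0.   -1.12 -2.86]
9 [543, 193, 300] [ 0.68  0.16 -0.09  0.   -1.32  2.62]
9 [543, 193, 161] [ 0.68  0.25 -0.3   0.   -1.02  2.62]
189 [511, -217, 290] [-0.05  0.13 -0.15  0.   -1.29  0.21]
189 [511, -217, 165] [-0.05  0.21 -0.34  0.   -1.02  0.21]
189 [372, -239, 219] [-0.12 -0.03 -0.48  0.   -1.12  0.28]
189 [543, 193, 300] [ 0.68  0.16 -0.09  0.   -1.32 -0.52]
189 [543, 193, 161] [ 0.68  0.25 -0.3   0.   -1.02 -0.52]
40 None
70 [ 0.6808039   0.24935402 -0.30174682  0.         -1.01969549 -2.60066608]
100 [ 0.6808039   0.24935402 -0.30174682  0.         -1.01969549 -2.0770673 ]
130 [ 0.6808039   0.24935402 -0.30174682  0.         -1.01969549 -1.55346853]
160 [ 0.6808039   0.24935402 -0.30174682  0.         -1.01969549 -1.02986975]
-171 [ 0.6808039   0.24935402 -0.30174682  0.         -1.01969549 -0.52372427]
```

Run:
```python
from h import *
q=down(189)
bot.line_to([185,645,300],velocity=150)
bot.move_ptp([511,-217,260],q); bot.move_gripper(50,25); st()
snap("side","a1"); snap("top","a2")
s=cv2.imread("pics/a1.png")[90:270,260:420];t=cv2.imread("pics/a2.png")[120:260,270:400]
o=np.zeros((560,800,3),np.uint8);a=cv2.resize(s,None,fx=3,fy=3);b=cv2.resize(t,None,fx=2.4,fy=2.4);o[:540,:480]=a;o[:b.shape[0],480:480+b.shape[1]]=b
cv2.imwrite("pics/a3.png",o)
```

```text
t4.79 [ 511. -217.  260.] F [0.6 0.4 0.5] M [0.132 0.01  0.022] w50.1 ff0.0
```

View pics/a3.png

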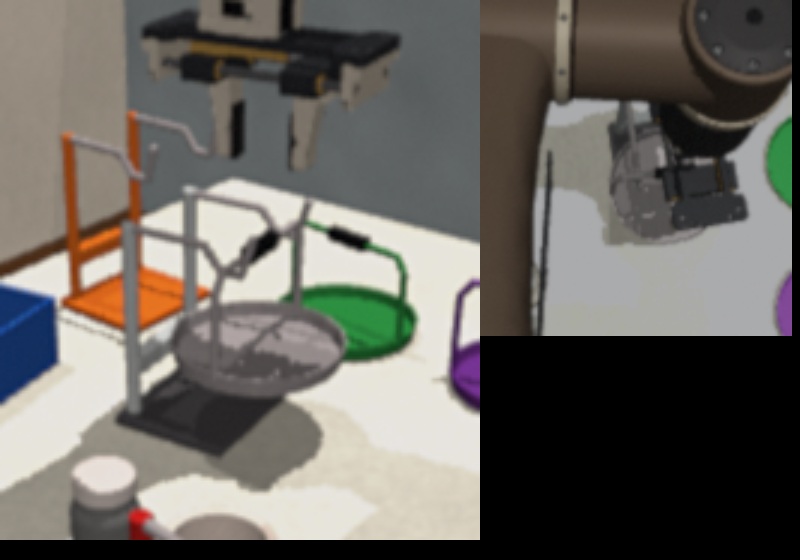

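The side view shows the finger tips at about (338,142) and (361,145), straight above the grip at (347,172). I go down and grip.

Run:
```python
from h import *
print(proj("side",[511,-217,260]),proj("side",[511,-217,184]))
bot.line_to([511,-217,165],velocity=70); st()
bot.move_gripper(5,25); s=st()
if 12<s["width"]<16:
    p=s["tcp_pos"]
    bot.line_to(p+[0,0,10],velocity=25); st()
```

```text
[348.06008828 142.85776423] [347.33925228 171.06630519]
t6.40 [ 511.3 -217.1  165.5] F [-0.5  0.5 -0.4] M [ 0.061 -0.003 -0.079] w49.8 ff0.0
t7.08 [ 511.8 -216.9  165.2] F [ 3.8  0.4 -0.7] M [ 0.279 -1.241 -0.074] w13.6 ff24.9
t7.63 [ 511.4 -216.9  175.1] F [-0.3  1.3 -3.9] M [ 0.083  0.024 -0.025] w13.8 ff24.9
```

Run:
```python
from h import *
bot.line_to([511.5,-217,220],velocity=70); st()
d=np.array([-np.cos(np.radians(9)),-np.sin(np.radians(9)),0])
bot.line_to(np.array([511.5,-217,220])+40*d,velocity=50); s=st()
if np.abs(s["contact_force"]).max()<10:
    bot.line_to(np.array([511.5,-217,220])+130*d,velocity=100); st()
    bot.line_to([430,0,240],velocity=150); bot.line_to([500,150,235],velocity=150); bot.pause(.3); st()
    snap("side","b1"); snap("top","b2")
    o=np.zeros((560,800,3),np.uint8);a=cv2.resize(cv2.imread("pics/b1.png")[120:320,150:350],None,fx=2.5,fy=2.5);b=cv2.resize(cv2.imread("pics/b2.png")[130:250,170:290],None,fx=2.5,fy=2.5)
    o[:500,:500]=a;o[:300,500:]=b;cv2.imwrite("pics/b3.png",o)
```

```text
t8.43 [ 511.2 -216.9  219.7] F [-0.  -1.  -3.7] M [0.117 0.004 0.006] w13.8 ff24.9
t9.38 [ 472.2 -223.3  220.1] F [ 0.3 -0.2 -3.2] M [ 0.075 -0.077  0.025] w13.4 ff24.9
t10.43 [ 383.6 -237.4  220.1] F [ 0.2  1.  -3. ] M [ 0.071 -0.079 -0.034] w13.7 ff24.9
t13.74 [499.9 149.6 235.2] F [-1.   0.3 -2.8] M [ 0.059 -0.033 -0.076] w13.7 ff24.9
```

View pics/b3.png

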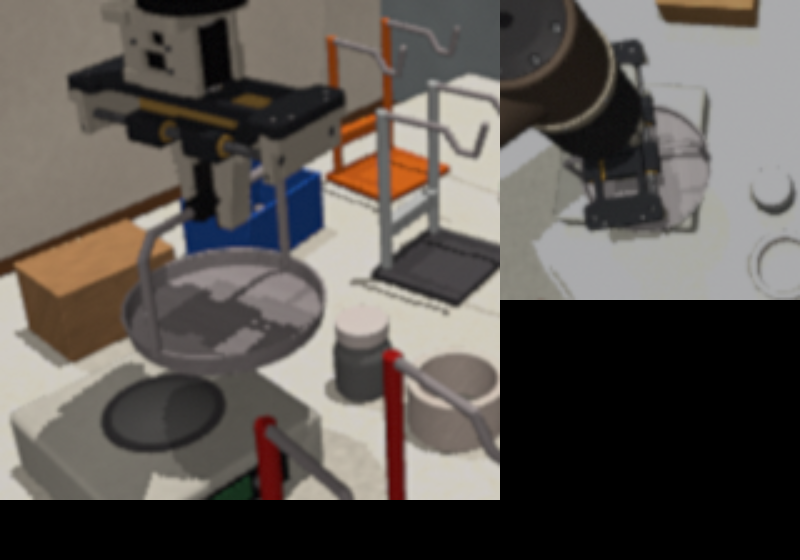

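The pan hangs level in the grip: side rim centre is about (239,243), and the dome in shadow below is about (215,285). The jar and tape have not moved. Next I refine the dome with circle fits (R = 45 on z = 60) from the first pictures, and take baseline force readings.

```bash
cat >> h.py <<'E'
def avg(T=.6):
    L=[]
    for _ in range(int(T/.02)):
        bot.pause(.02); s=bot.read_state(); L.append(np.r_[s["contact_force"],s["moment"]])
    L=np.array(L); return L.mean(0),L.std(0)
E
python3 - <<'E'
from h import *
from scipy.optimize import least_squares
I={n:cv2.imread(f"pics/{n}0.png") for n in("top","side")}
for n,r,cam in(("top",(196,165,55,53),None),("side",(180,258,72,52),None)):
    x,y,w,h=r;g=cv2.GaussianBlur(I[n][y:y+h,x:x+w].max(2),(0,0),.6).astype(float)
    c0={"top":(221.3,190.2),"side":(215,284.8)}[n]; C0=plane(n,c0,60); P=[]
    o,_=ray(n,c0); near=(o-C0)[:2]; near/=np.linalg.norm(near)
    for a in np.radians(np.arange(0,360,5)):
        u=np.array([np.cos(a),np.sin(a)])
        if n=="side" and u@near<0.0: continue
        rr=np.arange(34,58,.5); v=[]
        for R in rr:
            q=proj(n,[*(C0[:2]+R*u),60]); v.append(cv2.getRectSubPix(g.astype(np.float32),(1,1),(q[0]-x,q[1]-y))[0,0])
        P.append(C0[:2]+rr[np.argmax(np.gradient(v))]*u)
    P=np.array(P)
    f=least_squares(lambda c:np.hypot(*(P-c[:2]).T)-c[2],[*C0[:2],45],loss="soft_l1"); f2=least_squares(lambda c:np.hypot(*(P-c).T)-45,C0[:2],loss="soft_l1")
    print(n,f.x,f2.x,np.std(f.fun))
m,sd=avg();print(m.round(3),sd.round(3))
E
```

```text
Traceback (most recent call last):
  File "h.py", line 15, in proj
    c,V=cal(n); q=V[:3,:3]@np.asarray(P,float)+V[:3,3]; return np.array([c["cx"]+c["fx"]*q[0]/-q[2],c["cy"]+c["fy"]*q[1]/q[2]])
        ~~~^^^
  File "h.py", line 4, in cal
    c=bot.get_calibration(n); return c,np.array(c["view"])
ValueError: time passes only in moves, steps and waits
```

```bash
sed -i 's/^def cal(n):/import functools\n@functools.lru_cache\ndef cal(n):/' h.py
cat > dome.py <<'E'
from h import *
from scipy.optimize import least_squares
I={n:cv2.imread(f"pics/{n}0.png") for n in("top","side")}
for n,c0 in(("top",(221.3,190.2)),("side",(215,284.8))):
    g=cv2.GaussianBlur(I[n].max(2),(0,0),.6).astype(np.float32)
    C0=plane(n,c0,60); near=(ray(n,c0)[0]-C0)[:2]; near/=np.linalg.norm(near); P=[]; rr=np.arange(34,58,.5)
    for a in np.radians(np.arange(0,360,5)):
        u=np.array([np.cos(a),np.sin(a)])
        if n=="side" and u@near<0: continue
        v=[cv2.getRectSubPix(g,(1,1),tuple(map(float,proj(n,[*(C0[:2]+R*u),60]))))[0,0] for R in rr]
        P.append(C0[:2]+rr[np.argmax(np.gradient(v))]*u)
    P=np.array(P)
    f=least_squares(lambda c:np.hypot(*(P-c[:2]).T)-c[2],[*C0[:2],45],loss="soft_l1"); f2=least_squares(lambda c:np.hypot(*(P-c).T)-45,C0[:2],loss="soft_l1")
    print(n,f.x,f2.x,np.std(f.fun))
m,sd=avg();print(m.round(3),sd.round(3))
E
python3 dome.py
```

```text
top [543.19176129 193.21553087  49.54206034] [543.17375724 193.24002164] 0.8230494857946393
side [540.77080684 195.95794266  49.38623364] [536.25058801 198.7238452 ] 0.482593286829331
[-1.250e-01  1.450e-01 -3.452e+00  8.300e-02 -4.100e-02  1.000e-03] [0.534 0.503 0.53  0.034 0.029 0.031]
```

Run:
```python
from h import *
c=np.array([542,194.6])
bot.line_to([*c,200],velocity=100); bot.line_to([*c,167],velocity=50); bot.pause(.3)
b,_=avg(.6); print(b.round(3)); st()
z=164
while z>156:
    z-=.7; bot.line_to([*c,z],velocity=10); m,_=avg(.1)
    if m[2]-b[2]>7: break
bot.pause(.2); m,_=avg(.8); st(); print(z,(m-b).round(3))
np.save("base.npy",b)
```

```text
[-5.40e-02  8.30e-02 -3.19e+00  6.90e-02 -4.10e-02  1.00e-03]
t16.81 [542.  194.6 167. ] F [-0.1  1.5 -4. ] M [-0.009 -0.015 -0.02 ] w14.0 ff24.9
t19.61 [542.4 194.8 161.2] F [-0.6 -0.9  5.9] M [-0.069  0.443  0.007] w13.8 ff24.9
160.50000000000006 [-1.089e+00 -4.720e-01  8.787e+00 -1.410e-01  5.260e-01 -8.000e-03]
```

Contact came at z = 161.2, just as expected. The moment reading is too noisy to give the offset, so I unload, open a little and look at the tilt.

Run:
```python
from h import *
c=np.array([542,194.6])
bot.line_to([*c,161.2],velocity=10); bot.pause(.2); st()
s1=snap("side","d1")
bot.move_gripper(40); bot.pause(1); st()
s2=snap("side","d2"); t2=snap("top","d3")
f=lambda im:cv2.resize(im[190:340,140:290],None,fx=2.66,fy=2.66,interpolation=2)
a,b=f(s1),f(s2);o=np.hstack([a,b]);cv2.imwrite("pics/d4.png",o[:, :800])
```

```text
t20.06 [542.1 194.7 161.3] F [ 1.3 -0.5  1.9] M [ 0.126  0.033 -0.02 ] w13.9 ff24.9
t21.79 [542.  194.6 161.2] F [-0.3 -0.2  0.7] M [ 0.099 -0.028  0.04 ] w39.9 ff0.0
```

View pics/d4.png

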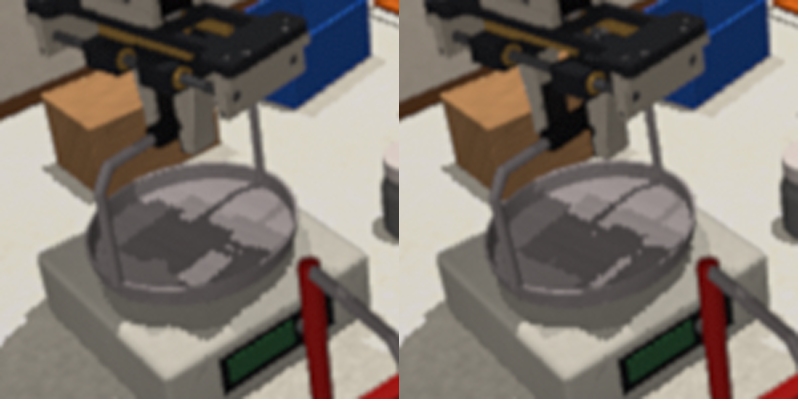

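The side view shows the pan on the dome both before and after opening, with no visible tilt. Rim runs from about (173,276) to (251,272) and the left leg bend is at (180,256). I measure the shift between the two pictures, and again later in case it is still rocking.

```bash
cat > tilt.py <<'E'
from h import *
def tilt(fa,fb,c=(542,194.6)):
    A,B=[cv2.cvtColor(cv2.imread(f"pics/{f}.png"),6) for f in(fa,fb)]
    u=np.array([-np.sin(np.radians(9)),np.cos(np.radians(9))]);K=[];c=np.array(c)
    for s in(-1,1):
        for h in((105,90,70,50,30) if s>0 else (60,45,30)): K.append([*(c+s*75*u),75+h])
    for a in np.radians(np.arange(0,360,15)): K.append([*(c+79*np.array([np.cos(a),np.sin(a)])),93])
    K=np.array(K);p=np.array([proj("side",k) for k in K],np.float32)
    A4,B4=[cv2.resize(x,None,fx=4,fy=4,interpolation=2) for x in(A,B)]
    q,stt,e=cv2.calcOpticalFlowPyrLK(A4,B4,(p*4).reshape(-1,1,2),None,winSize=(33,33),maxLevel=1)
    fl=(q.reshape(-1,2)/4-p)
    M=[];R=[]; gx,gy=cv2.Sobel(A4,5,1,0),cv2.Sobel(A4,5,0,1)
    for k,pp,f in zip(K,p,fl):   # only the component along the local main gradient
        x,y=(pp*4).round().astype(int);G=np.c_[gx[y-14:y+15,x-14:x+15].ravel(),gy[y-14:y+15,x-14:x+15].ravel()]
        w,v=np.linalg.eigh(G.T@G);n=v[:,1]
        J=[n@(proj("side",k+np.cross(e,k-[*c,75])*.01)-pp)/.01*np.pi/180 for e in np.eye(3)[:2]]
        M.append(J);R.append(n@f)
    M,R=np.array(M),np.array(R);ok=np.abs(R)<4
    for _ in range(4):
        w=np.linalg.lstsq(M[ok],R[ok],rcond=None)[0];r=R-M@w;ok=np.abs(r)<max(.25,2*np.median(np.abs(r)))
    print(fa,fb,"tilt deg about x,y",w.round(2),"res",r[ok].std().round(2),ok.sum(),"/",len(ok))
    print("  legs flow px",fl[:8].round(2).tolist())
E
python3 - <<'E'
from tilt import *
snap("side","d5"); st()
tilt("d1","d2"); tilt("d2","d5")
E
```

```text
t21.94 [542.  194.6 161.2] F [-1.   0.7 -0.5] M [ 0.06  -0.053 -0.027] w39.7 ff0.0
d1 d2 tilt deg about x,y [-2.02  0.28] res 0.12 24 / 32
  legs flow px [[-0.9700000286102295, 0.5299999713897705], [-0.009999999776482582, 5.010000228881836], [-0.6299999952316284, -0.5899999737739563], [-1.600000023841858, 1.9299999475479126], [-0.8600000143051147, -0.36000001430511475], [-1.1200000047683716, 2.299999952316284], [-0.7699999809265137, 1.6100000143051147], [-0.949999988079071, -0.7799999713897705]]
d2 d5 tilt deg about x,y [-0.  0.] res 0.01 32 / 32
  legs flow px [[-0.0, -0.0], [0.0, 0.009999999776482582], [0.009999999776482582, -0.009999999776482582], [-0.019999999552965164, 0.0], [0.0, -0.029999999329447746], [0.019999999552965164, -0.009999999776482582], [0.0, 0.05000000074505806], [-0.009999999776482582, -0.029999999329447746]]
```

At rest with about 2° of tilt, down on the +y side, so the pan is 2 mm too far to +y. I regrip, lift 5 mm, shift by (-0.3, -2.0) and set it down again.

Run:
```python
from tilt import *
c=np.array([542,194.6])
bot.move_gripper(5,12); st(); snap("side","e0")
bot.line_to([*c,166.2],velocity=25); bot.pause(.2); snap("side","e1")
c=c-[.3,2.0]
bot.line_to([*c,166.2],velocity=15)
bot.line_to([*c,161.1],velocity=12); bot.pause(.3); st(); snap("side","e2")
bot.move_gripper(40); bot.pause(1); st()
snap("side","e3"); 
tilt("d2","e0"); tilt("e0","e2",c); tilt("e2","e3",c); tilt("d1","e3",c)
```

```text
t22.49 [542.1 194.7 161.2] F [ 0.3 -0.1 -0.7] M [ 0.101 -0.332  0.005] w14.0 ff12.0
t24.30 [541.8 192.6 161.2] F [ 0.1 -0.2  0.5] M [-0.019  0.139 -0.03 ] w14.0 ff12.0
t26.02 [541.7 192.6 161.1] F [ 0.7 -0.6  0.6] M [0.026 0.04  0.014] w39.9 ff0.0
d2 e0 tilt deg about x,y [ 0.07 -0.36] res 0.08 24 / 32
  legs flow px [[0.029999999329447746, -0.3199999928474426], [-0.019999999552965164, -0.12999999523162842], [0.009999999776482582, 0.019999999552965164], [0.47999998927116394, 0.5199999809265137], [0.5699999928474426, -0.11999999731779099], [0.2199999988079071, -1.1200000047683716], [0.10000000149011612, -0.4399999976158142], [0.17000000178813934, 0.009999999776482582]]
e0 e2 tilt deg about x,y [ 2.24 -0.85] res 0.49 26 / 32
  legs flow px [[0.9100000262260437, -0.09000000357627869], [0.9900000095367432, 0.20000000298023224], [0.9399999976158142, -0.17000000178813934], [1.0199999809265137, -0.4699999988079071], [0.9599999785423279, 0.07000000029802322], [1.2300000190734863, -0.18000000715255737], [1.0800000429153442, -0.7300000190734863], [1.1100000143051147, -0.6100000143051147]]
e2 e3 tilt deg about x,y [ 1.65 -0.63] res 0.09 26 / 32
  legs flow px [[0.9300000071525574, 0.009999999776482582], [0.9700000286102295, 2.4600000381469727], [0.5299999713897705, 0.5099999904632568], [1.600000023841858, -1.4800000190734863], [0.7400000095367432, 0.6299999952316284], [1.1100000143051147, -1.559999942779541], [0.8799999952316284, -0.9800000190734863], [0.6399999856948853, -0.07999999821186066]]
d1 e3 tilt deg about x,y [ 2.8  -0.89] res 0.45 23 / 32
  legs flow px [[0.9800000190734863, 0.7699999809265137], [1.0, 1.0199999809265137], [0.9200000166893005, 0.3499999940395355], [1.5199999809265137, 0.3100000023841858], [1.350000023841858, 0.5699999928474426], [1.2000000476837158, -0.6899999976158142], [1.25, -0.5400000214576721], [1.2200000286102295, -0.5799999833106995]]
```

The tilt came back by 1.65°, leaving about (-0.3°, -0.65°), well within level. I retreat upward and check.

Run:
```python
from tilt import *
p=bot.read_state()["tcp_pos"]
bot.line_to(p+[0,0,40],velocity=40); bot.line_to(p+[0,0,130],velocity=120)
bot.move_ptp([430,-100,330],down(189)); bot.pause(1); st()
s=snap("side","f1"); t=snap("top","f2"); bot.pause(.5); snap("side","f3")
tilt("e3","f1",(541.7,192.6)); tilt("f1","f3",(541.7,192.6))
# foot and grip positions: grip triangulation vs dome
for n,r,im in(("top",(190,160,70,60),t),("side",(175,215,70,55),s)):
    print(n,[(a.round(1),b) for a,b in dark(im,r,45)[0]])
o=np.zeros((480,800,3),np.uint8);o[:,:480]=cv2.resize(s[190:340,140:290],(480,480),interpolation=2);o[:320,480:]=cv2.resize(t[140:240,170:270],(320,320),interpolation=2)
cv2.imwrite("pics/f4.png",o)
```

```text
t30.32 [ 430. -100.  330.] F [-1.1 -0.4  0.8] M [ 0.072  0.008 -0.003] w40.1 ff0.0
e3 f1 tilt deg about x,y [-0.92 -0.12] res 0.25 21 / 32
  legs flow px [[0.029999999329447746, 0.23999999463558197], [-0.019999999552965164, -0.18000000715255737], [-0.07000000029802322, -0.7200000286102295], [0.4099999964237213, -1.2000000476837158], [-0.18000000715255737, 0.5199999809265137], [-0.38999998569488525, 0.3700000047683716], [-1.1399999856948853, 1.350000023841858], [-4.21999979019165, -14.920000076293945]]
f1 f3 tilt deg about x,y [-0.  0.] res 0.0 32 / 32
  legs flow px [[-0.009999999776482582, -0.029999999329447746], [-0.0, -0.009999999776482582], [0.0, 0.009999999776482582], [-0.0, 0.009999999776482582], [-0.009999999776482582, 0.029999999329447746], [-0.0, -0.009999999776482582], [0.0, -0.009999999776482582], [0.0, 0.009999999776482582]]
top [(array([232.2, 170.5]), np.int32(32)), (array([245. , 209.7]), np.int32(72)), (array([232.4, 217.4]), np.int32(18))]
side [(array([208. , 235.4]), np.int32(211))]
```

View pics/f4.png

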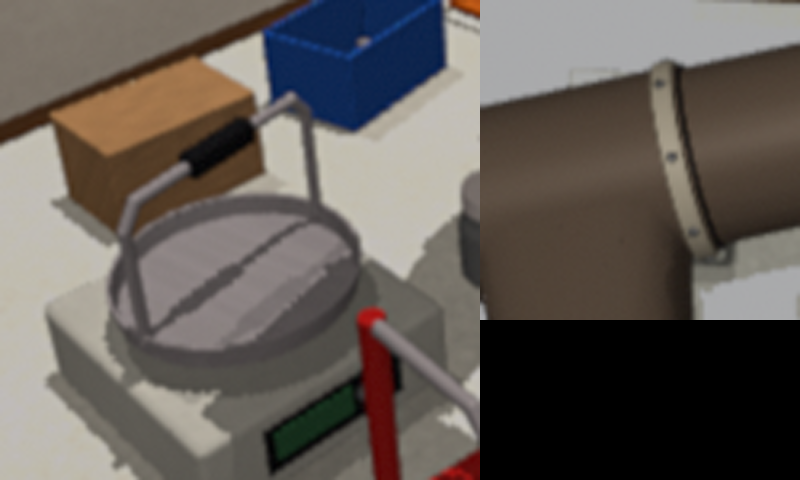

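The side view shows the pan at rest on the dome, free of the robot. Its bar ends are at (180,253) and (234,224), and its leg feet at (185,293) and (239,256). I check the bar slope and the lean against a level pan's geometry.

Run:
```python
from h import *
u=np.array([-np.sin(np.radians(9)),np.cos(np.radians(9))])
c=np.array([541.5,192.6])
P=lambda s,h:np.array([*(c+s*75*u),75+h])
A,B,FA,FB=[proj("side",x) for x in(P(1,105),P(-1,105),P(1,3),P(-1,3))]
print("model bends",A,B,"feet",FA,FB,"grip",proj("side",[*c,180]))
for w in([1,0],[0,1]):
    R=Ro.from_rotvec(np.radians([*w,0])).as_matrix();o=np.array([*c,75])
    print(w,[(proj("side",o+R@(x-o))-proj("side",x)).round(2) for x in(P(1,105),P(-1,105),P(1,3),P(-1,3),np.array([*c,180]))])
im=cv2.imread("pics/f1.png"); L,m=dark(im,(195,222,27,25),55); 
for a,b in L: print("grip",a,b)
# leg lines: dark leg pixel centre per row vs model lean
```

```text
model bends [177.93701937 253.28214972] [234.75719672 217.25662544] feet [187.12299636 297.9866718 ] [239.68599343 257.9917237 ] grip [208.47645616 233.91932347]
[1, 0] [array([ 0.79, -1.06]), array([0.76, 0.21]), array([-0.08, -0.55]), array([0.07, 0.48]), array([ 0.79, -0.39])]
[0, 1] [array([-0.6 , -0.46]), array([-0.56, -0.18]), array([-0.03, -0.1 ]), array([-0.01,  0.07]), array([-0.58, -0.31])]
grip [207.88340807 235.55605381] 223
```

The eye-read points are too coarse, so I fit the leg and bar lines in code. I use the first picture, with the pan hanging level, as the reference for the method.

```bash
cat > lines.py <<'E'
from h import *
def lines(f,c,zf,yaw=9):
    g=cv2.resize(cv2.imread(f"pics/{f}.png"),None,fx=4,fy=4,interpolation=2); g=cv2.cvtColor(g,6).astype(np.float32)
    u=np.array([-np.sin(np.radians(yaw)),np.cos(np.radians(yaw))]);o=np.array([*c,zf])
    P=lambda s,h:o+[*(s*u),h]
    segs=dict(legL=(P(75,85),P(75,28)),legR=(P(-75,85),P(-75,28)),barL=(P(62,105),P(32,105)),barR=(P(-32,105),P(-62,105)),grip=(P(22,105),P(-22,105)))
    for k,(a,b) in segs.items():
        p,q=proj("side",a),proj("side",b);d=(q-p);Ln=np.hypot(*d);d/=Ln;n=np.array([-d[1],d[0]])
        T=np.arange(0,Ln,.5);S=np.arange(-6,6.01,.25);off=[]
        for t in T:
            pts=(p+t*d)+S[:,None]*n
            v=cv2.remap(g,(pts[:,0]*4+1.5).astype(np.float32),(pts[:,1]*4+1.5).astype(np.float32),1).ravel()
            gr=np.gradient(cv2.GaussianBlur(v.reshape(1,-1),(0,0),1.5).ravel())
            i=gr.argmin();j=gr.argmax();off.append((S[i]+S[j])/2 if 1<abs(S[i]-S[j])<6 else np.nan)
        off=np.array(off);ok=~np.isnan(off)
        for _ in range(4):
            a_=np.polyfit(T[ok],off[ok],1);r=off-np.polyval(a_,T);ok=~np.isnan(off)&(np.abs(r)<max(.5,1.5*np.nanmedian(np.abs(r))))
        # sensitivity of angle to tilt/yaw
        base=np.arctan2(d[1],d[0]);J=[]
        for e in np.eye(3):
            R=Ro.from_rotvec(np.radians(e)).as_matrix();x,y=[proj("side",o+R@(w-o)) for w in(segs[k])];z=y-x;J.append(np.degrees(np.arctan2(z[1],z[0])-base))
        print(f,k,"mid off px %.2f"%np.polyval(a_,Ln/2),"angle dev %.2f deg"%np.degrees(np.arctan(a_[0])),"n",ok.sum(),"/",len(T),"d/d(wx,wy,wz)",np.round(J,2))
E
python3 - <<'E'
from lines import *
lines("side0",(511.2,-217.2),79); lines("f1",(541.5,192.6),75)
E
```

```text
side0 legL mid off px 1.86 angle dev -0.79 deg n 38 / 41 d/d(wx,wy,wz) [ 0.7  -0.9   0.03]
side0 legR mid off px 0.77 angle dev -0.30 deg n 34 / 38 d/d(wx,wy,wz) [ 0.62 -0.93 -0.03]
side0 barL mid off px 1.65 angle dev -6.80 deg n 7 / 15 d/d(wx,wy,wz) [ 1.27  0.29 -1.23]
side0 barR mid off px 2.05 angle dev 10.93 deg n 8 / 13 d/d(wx,wy,wz) [ 1.27  0.29 -1.23]
side0 grip mid off px 0.17 angle dev -8.21 deg n 3 / 20 d/d(wx,wy,wz) [ 1.27  0.29 -1.23]
f1 legL mid off px 1.34 angle dev 0.66 deg n 32 / 52 d/d(wx,wy,wz) [ 1.19 -0.6   0.04]
f1 legR mid off px 0.80 angle dev 0.43 deg n 43 / 46 d/d(wx,wy,wz) [ 0.99 -0.73 -0.03]
f1 barL mid off px 0.31 angle dev -0.38 deg n 30 / 30 d/d(wx,wy,wz) [ 0.91  0.22 -0.73]
f1 barR mid off px 0.73 angle dev -11.51 deg n 14 / 25 d/d(wx,wy,wz) [ 0.91  0.22 -0.73]Traceback (most recent call last):
  File "<stdin>", line 2, in <module>
  File "lines.py", line 17, in lines
    a_=np.polyfit(T[ok],off[ok],1);r=off-np.polyval(a_,T);ok=~np.isnan(off)&(np.abs(r)<max(.5,1.5*np.nanmedian(np.abs(r))))
    raise TypeError("expected non-empty vector for x")
TypeError: expected non-empty vector for x
```

The leg lines agree with a tilt of about 1° or less, and the pan is still and untouched. I hand in.

```bash
python3 -c "
from plant import bot
print(bot.close_job())"
```

```text
the job is handed in; nothing more can be done
None
```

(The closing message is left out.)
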